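# Stack a box for drilling

## Task

Make up the drilling stack on the raised pad of the grey base plate: first the flat steel riser block, on it the plain plated box that has no studs yet, on the box the aluminium drill jig, and last the knobbed weight standing on the jig between its two pins. Set each one centred on the one below, the long pieces lying lengthwise along the pad, and leave the boxes that already have studs where they stand.

Things in the scene. Friction and masses are not known exactly. Their poses are not given: they have to be found in the camera images.
- base_plate: Target, fixed on the bench: grey plate 104 x 184 x 14 mm with a cap screw in each corner (heads reach 19 mm) and a raised bare steel pad 84 x 150 mm in the middle, whose top is 20 mm above the bench. Origin: centre of the plate's underside; z up; y along its length, x across its width.
- riser: Loose dark steel riser block, flat, 24 mm high and 150 mm long, waisted like a dog bone seen from above: 74 mm wide at both ends (43 mm long each), 54 mm wide in the middle over a length of 64 mm, where it is gripped across the width. About 0.45 kg. Origin: centre of the underside; z up; y along its length, x across its width; the same either way round.
- plain_box: Loose folded plated sheet box, 67 mm wide, 140 mm long, 64 mm high, flat top without studs; gripped across its width. About 0.22 kg. Origin: centre of the underside; z up; y along its length, x across its width; either way round will do.
- jig: Loose bright aluminium drill jig: plate 60 mm wide, 110 mm long, 18 mm thick with eight drill bushes, and two upright pins 8 mm thick on its centre line, 49 mm either side of the middle, up to 33 mm above its underside; gripped across its width. About 0.31 kg. Origin: centre of the underside; z up; y along its length, x across its width; either way round will do.
- weight: Loose round steel hold-down weight, 62 mm high: body 56 mm in diameter up to 28 mm, a thin neck, and a round knob 30 mm in diameter from 45 to 60 mm height, by which it is gripped from above. About 0.5 kg. Origin: centre of the underside; z up; round, so its yaw does not matter.
- studded_box_1: Loose bystander, to be left alone: plated box like the plain one, 64 mm high, with four thin studs standing up to 120 mm. Origin: centre of the underside; z up; its 140 mm length lies along x, its 68 mm width along y.
- studded_box_2: Loose bystander, to be left alone: plated box like the plain one, 64 mm high, with four thin studs standing up to 120 mm. Origin: centre of the underside; z up; its 140 mm length lies along x, its 68 mm width along y.
- studded_box_3: Loose bystander, to be left alone: plated box like the plain one, 64 mm high, with four thin studs standing up to 120 mm. Origin: centre of the underside; z up; its 140 mm length lies along x, its 68 mm width along y.
Not all that is in view belongs to the job. Of the things shaped like the riser, the steel one is meant.

How it is judged:
On the way, in this order (a step that is already met when the one before it is completed fails the run):
1. the riser block lies on the raised pad of the base plate, let go (horizontal distance between riser and base_plate below 0.012 m and z of riser in the frame of base_plate between 0.016 and 0.024 m and angle between riser's own z axis and vertical below 0.06 rad and angle between the y axis of riser and the y axis of base_plate, either way round below 0.17 rad and contact force between riser and the fingers below 0.1 N and linear speed of riser below 0.02 m/s), for 0.2 s.
2. the plain box stands on the riser block, let go (horizontal distance between plain_box and riser below 0.012 m and z of plain_box in the frame of riser between 0.02 and 0.028 m and angle between plain_box's own z axis and vertical below 0.06 rad and angle between the y axis of plain_box and the y axis of riser, either way round below 0.17 rad and contact force between plain_box and the fingers below 0.1 N and linear speed of plain_box below 0.02 m/s), for 0.2 s.
3. the drill jig lies on the plain box, let go (horizontal distance between jig and plain_box below 0.012 m and z of jig in the frame of plain_box between 0.06 and 0.068 m and angle between jig's own z axis and vertical below 0.06 rad and angle between the y axis of jig and the y axis of plain_box, either way round below 0.17 rad and contact force between jig and the fingers below 0.1 N and linear speed of jig below 0.02 m/s), for 0.2 s.
4. the weight stands on the drill jig, let go (horizontal distance between weight and jig below 0.014 m and z of weight in the frame of jig between 0.014 and 0.022 m and angle between weight's own z axis and vertical below 0.06 rad and contact force between weight and the fingers below 0.1 N and linear speed of weight below 0.02 m/s), for 0.2 s.
At the end, for the whole second after the job is handed in: Riser on the pad, plain box on the riser, jig on the box (centres within 12 mm from above, lengths within 0.17 rad), weight on the jig (14 mm); each upright (0.06 rad) and resting on the one below (height within 4 mm), released and at rest (all of step 1 and all of step 2 and all of step 3 and all of step 4); the robot touches nothing.
It fails at once if studded box 1 was shifted more than 25 mm or tipped (distance of studded_box_1 from where it was at the start of the episode above 0.025 m or angle between studded_box_1's own z axis and vertical above 0.3 rad).
It fails at once if studded box 2 was shifted more than 25 mm or tipped (distance of studded_box_2 from where it was at the start of the episode above 0.025 m or angle between studded_box_2's own z axis and vertical above 0.3 rad).
It fails at once if studded box 3 was shifted more than 25 mm or tipped (distance of studded_box_3 from where it was at the start of the episode above 0.025 m or angle between studded_box_3's own z axis and vertical above 0.3 rad).
It also fails if it takes over 128 s, if anything falls off the work surface, if the arm or the gripper's body presses on something with over 40 N, if the wrist force passes 120 N, or if a joint passes its speed limit or range.

## Robot

A 6-joint arm with a two-finger parallel gripper is mounted at the origin on a cart in front of the work surface, level with it; the furniture and walls round the work are solid. World frame = base frame: x ahead of the robot, y to its left, z up, the work surface at z = 0. Lengths are in m, angles in rad, forces in N, time in s.
With the tool pointing down it reaches from about 0.425 to 0.95 m from the base axis. Payload 3.5 kg.
Tool frame: the origin (TCP) lies midway between the tips of the shut fingers; the grasp point (between the pads) lies 19 mm behind it (manip.grip_depth is the distance from the TCP to the grasp point, in m); z points along the fingers, y is the line along which they close (so a half turn about z gives the same grasp; the last joint's range is limited). The gripper opens to 85 mm and grips with 20 to 120 N. Pads are 22 mm wide; open, the fingers measure 114 mm over their backs; the gripper's body (76 mm by 85 mm) begins 54 mm behind the grasp point. The pads swing forward as they close: fully open they stand 13 mm farther back than shut.
Start: joints at [0.998, 0.286, 1.577, -0, 1.279, -0.15], TCP at [0.277, 0.616, 0.231] pointing down, gripper open.
Joint ranges: [-2.77, 2.77], [-0.9, 2.22], [0.21, 2.48], [-1.53, 4.67], [0.24, 2.81], [-2.84, 2.84]. Speed limits (rad/s): [2.79, 2.79, 3.14, 3.14, 3.14, 3.14].

## Interface

Orientations are given as a unit quaternion [x, y, z, w].
In Python, from cell import manip, snapshot gives the robot as it stands. The module is installed in compiled form; this text tells all that it offers.
- The arm moves only by the tool step_arm, never from a script. Its argument "series" is a list of rows, each an object with "angular": the turn, a rotation vector about the tool's x, y, z in rad, a list of three; "delta_pos": the shift along the tool's x, y, z in cm, a list of three; "jaw": the opening, from 0 (shut) to 1 (fully open). In form: [{"angular": [rx, ry, rz], "delta_pos": [tx, ty, tz], "jaw": jaw}, ...]. A call has exactly 10 rows; each row is the pose to reach, as a shift and turn from the pose commanded when the call began, along the tool's axes at that moment; what a row does not reach only later rows make up. A row lasts 1/10 s, in which the tool goes at most 50 mm and 8.59 degrees, less where a joint would pass 70% of its speed; a pose out of reach is approached as far as the arm can. A call with a gripper value outside its range is refused whole. The fingers move at their own pace and stop on an object; the grip force is fixed at half the most. Time passes only in rows, so rows that repeat a pose let the fingers close, or fill a call up. It gives the time, the measured TCP pose, the force, the opening and the grip force at its end, in the units of the state.
- manip.sense(): the state, without advancing time (a new reading comes with each control period).
- snapshot(name): name is "side" or "top" or "wrist"; returns a dict with "img" (400x640x3 uint8, red, green, blue), "mtx" (3x3 intrinsics, pixels), "world_from_camera" (4x4, takes a point from camera to world coordinates). Camera axes: x right, y down, z forward; pixel columns grow to the right and rows downward; lengths in m; the calibration is good to about 2 mm. A picture is of the moment at which its call begins. There is no depth.
- manip.job_done(): hands the job in; it is judged then, once.
The state is a dict: "time_s": time; "qpos": joint angles; "dq": joint speeds; "joint_torque": joint torques, N m; "ee_pos": TCP position; "orientation": TCP orientation; "ft_force": force on the tool from outside, world axes, zero at the start; "torque": the same for the moment, N m; "grip_width": finger opening in m; "grasp_force": force on a finger pad.
Only numpy, scipy, OpenCV 4.12 (cv2) and the standard library are available. Lean on these libraries where they do the work, as an engineer would, in place of code of your own. Each camera call takes 0.05 s, during which the arm holds its last target. There are 200 camera calls.

## Working session

There is one attempt and no reset: what is moved stays moved. The work goes in short steps, Python scripts to look and compute and a tool call to move; the robot and the scene stay as the last step left them, time stands still between calls to the robot, and variables do not carry over. Pictures are saved under pics/ and viewed, at most 16 in all, crops included, and the job is handed in when it is done.

Besides the shell and the picture viewer there is one more tool, called after "Call:" by a JSON object that holds its "name" and its "arguments". step_arm: Moves the arm, as the interface text tells. Its arguments: {"type":"object","properties":{"series":{"type":"array","items":{"type":"object","properties":{"angular":{"type":"array","items":{"type":"number"}},"delta_pos":{"type":"array","items":{"type":"number"}},"jaw":{"type":"number"}}}}},"required":["series"]}

```bash
mkdir -p pics
cat > h.py <<'E'
import numpy as np,cv2
from cell import manip,snapshot
from scipy.spatial.transform import Rotation as R
def snap(n,f=None):
    s=snapshot(n)
    if f: cv2.imwrite('pics/'+f,s['img'][:,:,::-1])
    return s
def ray(s,u,v,z):
    K=np.array(s['mtx']);T=np.array(s['world_from_camera'])
    d=T[:3,:3]@np.linalg.inv(K)@np.array([u,v,1.]);o=T[:3,3]
    return o+d*(z-o[2])/d[2]
def proj(s,p):
    T=np.linalg.inv(np.array(s['world_from_camera']));c=T[:3,:3]@np.array(p)+T[:3,3]
    q=np.array(s['mtx'])@c;return q[:2]/q[2]
def move(p,yaw=None):
    "cm shift in tool axes to world p; rz turn so that tool y axis lies at yaw (mod pi)"
    s=manip.sense();r=R.from_quat(s['orientation']);M=r.as_matrix()
    d=M.T@(np.array(p)-s['ee_pos'])*100
    out=[d.round(2)]
    if yaw is not None:
        cur=np.arctan2(M[1,1],M[0,1]);e=(yaw-cur+np.pi/2)%np.pi-np.pi/2
        out.append(('world dyaw',round(e,3),'tool rz',round(-e,3)))
    print(out,'tool z',M[:,2].round(3),'q6',round(s['qpos'][5],2));return out
E
python3 - <<'E'
from h import *
for n in('top','side','wrist'):
    s=snap(n,n+'0.png');print(n,np.array(s['mtx']).round(1).tolist(),np.array(s['world_from_camera']).round(3).tolist())
s=manip.sense();print(s['ee_pos'],s['orientation'],manip.grip_depth,s['grip_width'],s['time_s'])
E
```

```text
top [[478.2, 0.0, 320.8], [0.0, 478.2, 196.9], [0.0, 0.0, 1.0]] [[0.005, -0.992, 0.125, 0.385], [-1.0, -0.005, -0.001, 0.009], [0.001, -0.125, -0.992, 1.422], [0.0, 0.0, 0.0, 1.0]]
side [[403.7, 0.0, 312.1], [0.0, 403.7, 203.1], [0.0, 0.0, 1.0]] [[0.85, -0.33, 0.41, 0.086], [-0.526, -0.558, 0.641, -0.763], [0.017, -0.761, -0.648, 0.806], [0.0, 0.0, 0.0, 1.0]]
wrist [[323.9, 0.0, 321.4], [0.0, 323.9, 203.7], [0.0, 0.0, 1.0]] [[0.409, 0.873, 0.265, 0.209], [0.912, -0.391, -0.122, 0.647], [-0.003, 0.292, -0.956, 0.371], [0.0, 0.0, 0.0, 1.0]]
[0.27662256 0.61515076 0.23023077] [ 2.09807875e-01  9.77742180e-01 -8.81986091e-04 -3.26853425e-04] 0.0187 0.08569789441004579 0.15
```

View pics/top0.png

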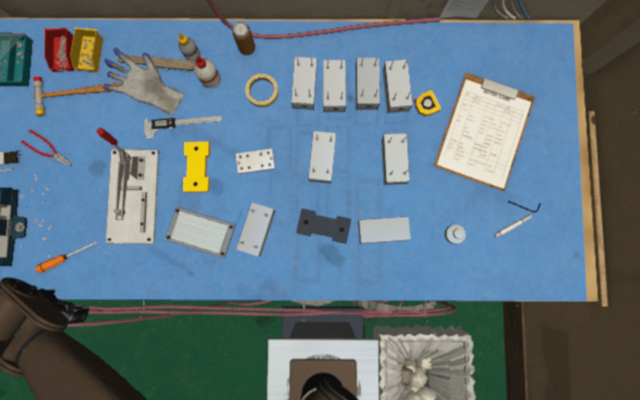

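View pics/side0.png

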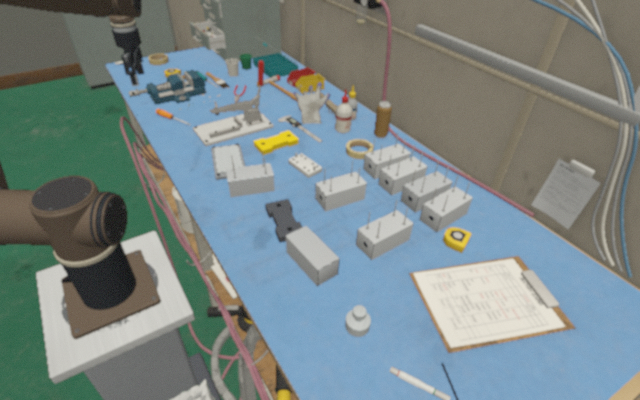

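Run:
```python
import cv2
i=cv2.imread('pics/top0.png')[120:270,150:480]
cv2.imwrite('pics/c1.png',cv2.resize(i,(792,360),interpolation=cv2.INTER_CUBIC))
```

```text
(no output)
```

View pics/c1.png

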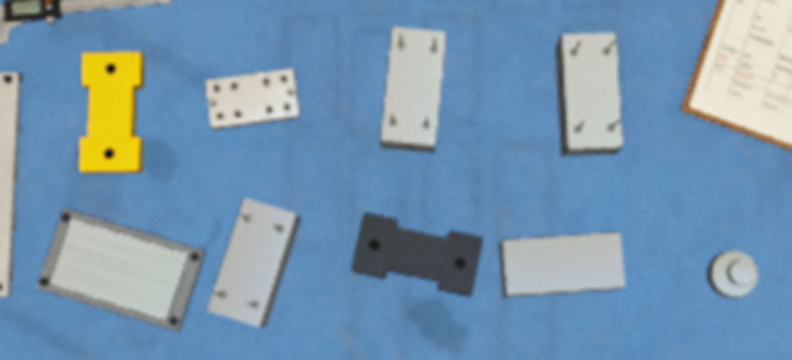

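```bash
cat > seg.py <<'E'
from h import *
def comps(s,mask,zs,minA=150):
    n,l,st,c=cv2.connectedComponentsWithStats(mask.astype(np.uint8))
    out=[]
    for i in range(1,n):
        if st[i,4]<minA: continue
        k,_=cv2.findContours((l==i).astype(np.uint8),cv2.RETR_EXTERNAL,cv2.CHAIN_APPROX_NONE)
        pts=k[0][:,0,:].astype(float)
        z=zs(c[i]) if callable(zs) else zs
        w=np.array([ray(s,u,v,z)[:2] for u,v in pts],np.float32)
        (cx,cy),(a,b),t=cv2.minAreaRect(w*1000)
        if a<b: t+=90;a,b=b,a
        out.append((c[i].round(0),round(cx/1000,4),round(cy/1000,4),round(a,1),round(b,1),round(np.deg2rad((t+90)%180-90),3)))
    return out
E
python3 - <<'E'
from seg import *
s=snap('top')
hsv=cv2.cvtColor(s['img'],cv2.COLOR_RGB2HSV)
m=~((hsv[...,1]>75)&(abs(hsv[...,0].astype(int)-106)<15))
m[:130]=0;m[272:]=0;m[:,:160]=0
H={(200,232):.02,(256,230):.064,(323,226):.024,(385,230):.064,(255,161):.018,(456,234):.028,(321,157):.064,(397,158):.064}
def zs(c):
    k=min(H,key=lambda k:np.hypot(k[0]-c[0],k[1]-c[1]));return H[k]
for r in comps(s,m,zs):print(*r)
E
```

```text
[322. 157.] 0.6735 0.0055 149.8 68.1 -0.097
[480. 155.] 0.709 -0.4609 223.3 199.4 1.222
[610. 199.] 0.5575 -0.8481 421.0 183.9 -0.016
[395. 158.] 0.6695 -0.2069 149.2 74.3 0.04
[196. 167.] 0.6516 0.3806 154.8 81.5 0.009
[255. 161.] 0.6697 0.2056 113.7 64.6 -1.427
[255. 229.] 0.4631 0.193 142.0 72.4 -0.299
[200. 232.] 0.4564 0.3613 183.6 103.5 1.279
[323. 226.] 0.4763 -0.0001 145.9 69.9 1.364
[512. 226.] 0.4777 -0.5524 123.8 16.6 -1.112
[384. 230.] 0.463 -0.1718 144.2 68.0 -1.5
[455. 234.] 0.4548 -0.3832 58.7 55.2 -1.566
```

Run:
```python
from h import *
move([.476,0,.2],1.364-np.pi/2)
```

```text
[array([-43.42, -47.92,   3.1 ]), ('world dyaw', np.float64(-1.355), 'tool rz', np.float64(1.355))] tool z [-0.001 -0.001 -1.   ] q6 -0.15
```

Call:
{"name": "step_arm", "arguments": {"series": [{"angular":[0,0,0.13],"delta_pos":[-3.2,-3.6,0.2],"jaw":1},{"angular":[0,0,0.26],"delta_pos":[-6.4,-7.2,0.4],"jaw":1},{"angular":[0,0,0.39],"delta_pos":[-9.6,-10.8,0.6],"jaw":1},{"angular":[0,0,0.52],"delta_pos":[-12.8,-14.4,0.8],"jaw":1},{"angular":[0,0,0.65],"delta_pos":[-16,-18,1],"jaw":1},{"angular":[0,0,0.78],"delta_pos":[-19.2,-21.6,1.2],"jaw":1},{"angular":[0,0,0.91],"delta_pos":[-22.4,-25.2,1.5],"jaw":1},{"angular":[0,0,1.04],"delta_pos":[-25.6,-28.8,1.8],"jaw":1},{"angular":[0,0,1.17],"delta_pos":[-28.8,-32.4,2.2],"jaw":1},{"angular":[0,0,1.3],"delta_pos":[-32,-36,2.5],"jaw":1}]}}

```text
time_s: 1.2
ee_pos: [0.421, 0.1541, 0.2062]
orientation: [0.76, 0.649, 0.0, 0.0]
ft_force: [0.2, 0.3, 0.4]
grip_width: 0.0848
grasp_force: 0.0
```

Run:
```python
from h import *
move([.476,0,.2],1.364-np.pi/2)
```

```text
[array([-14.36,   7.84,   0.62]), ('world dyaw', np.float64(-0.05), 'tool rz', np.float64(0.05))] tool z [ 0.001  0.    -1.   ] q6 0.28
```

Call:
{"name": "step_arm", "arguments": {"series": [{"angular":[0,0,0.01],"delta_pos":[-3.6,2,0.2],"jaw":1},{"angular":[0,0,0.03],"delta_pos":[-7.2,4,0.3],"jaw":1},{"angular":[0,0,0.05],"delta_pos":[-10.8,6,0.5],"jaw":1},{"angular":[0,0,0.05],"delta_pos":[-14.4,7.8,0.6],"jaw":1},{"angular":[0,0,0.05],"delta_pos":[-14.4,7.8,0.6],"jaw":1},{"angular":[0,0,0.05],"delta_pos":[-14.4,7.8,0.6],"jaw":1},{"angular":[0,0,0.05],"delta_pos":[-14.4,7.8,0.6],"jaw":1},{"angular":[0,0,0.05],"delta_pos":[-14.4,7.8,0.6],"jaw":1},{"angular":[0,0,0.05],"delta_pos":[-14.4,7.8,0.6],"jaw":1},{"angular":[0,0,0.05],"delta_pos":[-14.4,7.8,0.6],"jaw":1}]}}

```text
time_s: 2.2
ee_pos: [0.4762, 0.0026, 0.2004]
orientation: [0.774, 0.633, 0.0, 0.0]
ft_force: [-0.1, 0.1, 0.5]
grip_width: 0.0856
grasp_force: 0.0
```

Run:
```python
from seg import *
s=snap('wrist','w1.png')
hsv=cv2.cvtColor(s['img'],cv2.COLOR_RGB2HSV)
m=(hsv[...,2]<100)&(hsv[...,1]<110)
for r in comps(s,m,.024,1500):print(*r)
```

```text
[244. 285.] 0.4624 -0.0546 804.0 440.4 -0.199
[323. 177.] 0.4783 0.0013 146.2 72.1 1.371
```

View pics/w1.png

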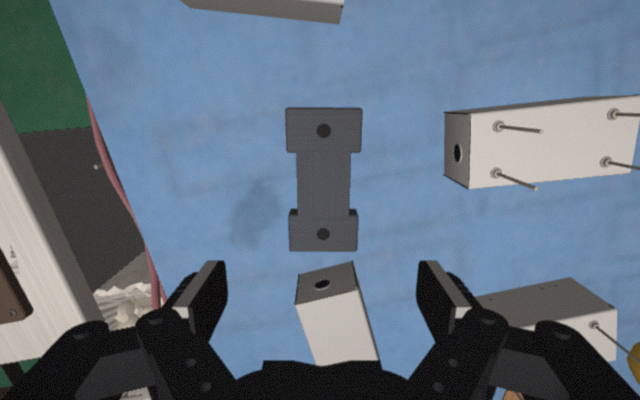

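Call:
{"name": "step_arm", "arguments": {"series": [{"angular":[0,0,0],"delta_pos":[-0.1,0.15,4],"jaw":1},{"angular":[0,0,0],"delta_pos":[-0.1,0.15,8],"jaw":1},{"angular":[0,0,0],"delta_pos":[-0.1,0.15,12],"jaw":1},{"angular":[0,0,0],"delta_pos":[-0.1,0.15,15],"jaw":1},{"angular":[0,0,0],"delta_pos":[-0.1,0.15,17.5],"jaw":1},{"angular":[0,0,0],"delta_pos":[-0.1,0.15,19],"jaw":1},{"angular":[0,0,0],"delta_pos":[-0.1,0.15,19.8],"jaw":1},{"angular":[0,0,0],"delta_pos":[-0.1,0.15,19.8],"jaw":1},{"angular":[0,0,0],"delta_pos":[-0.1,0.15,19.8],"jaw":0.5},{"angular":[0,0,0],"delta_pos":[-0.1,0.15,19.8],"jaw":0.2}]}}

```text
time_s: 3.25
ee_pos: [0.4787, 0.0004, 0.0035]
orientation: [0.775, 0.632, 0.001, 0.001]
ft_force: [-0.5, -0.2, 0.4]
grip_width: 0.0591
grasp_force: 0.0
```

Call:
{"name": "step_arm", "arguments": {"series": [{"angular":[0,0,0],"delta_pos":[0,0,0],"jaw":0.2},{"angular":[0,0,0],"delta_pos":[0,0,0],"jaw":0.2},{"angular":[0,0,0],"delta_pos":[0,0,0],"jaw":0.2},{"angular":[0,0,0],"delta_pos":[0,0,0],"jaw":0.2},{"angular":[0,0,0],"delta_pos":[0,0,0],"jaw":0.2},{"angular":[0,0,0],"delta_pos":[0,0,-1],"jaw":0.2},{"angular":[0,0,0],"delta_pos":[0,0,-3],"jaw":0.2},{"angular":[0,0,0],"delta_pos":[0,0,-6],"jaw":0.2},{"angular":[0,0,0],"delta_pos":[0,0,-10],"jaw":0.2},{"angular":[0,0,0],"delta_pos":[0,0,-10],"jaw":0.2}]}}

```text
time_s: 4.25
ee_pos: [0.481, -0.0001, 0.1076]
orientation: [0.775, 0.632, 0.003, 0.004]
ft_force: [1.6, -0.3, -2.1]
grip_width: 0.0526
grasp_force: 66.1
```

Run:
```python
from h import *
move([.456,.361,.19],1.279-np.pi/2)
s=snap('wrist','w2.png')
```

```text
[array([34.88, -9.6 , -8.35]), ('world dyaw', np.float64(-0.09), 'tool rz', np.float64(0.09))] tool z [ 0.01  -0.002 -1.   ] q6 -0.01
```

View pics/w2.png

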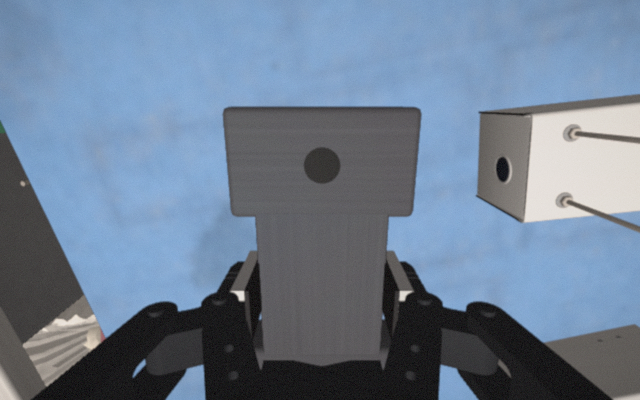

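Call:
{"name": "step_arm", "arguments": {"series": [{"angular":[0,0,0],"delta_pos":[0,0,-4.5],"jaw":0.2},{"angular":[0,0,0],"delta_pos":[1,-0.3,-8.4],"jaw":0.2},{"angular":[0,0,0.01],"delta_pos":[5,-1.4,-8.4],"jaw":0.2},{"angular":[0,0,0.03],"delta_pos":[9.5,-2.6,-8.4],"jaw":0.2},{"angular":[0,0,0.05],"delta_pos":[14,-3.9,-8.4],"jaw":0.2},{"angular":[0,0,0.07],"delta_pos":[18.5,-5.1,-8.4],"jaw":0.2},{"angular":[0,0,0.09],"delta_pos":[23,-6.3,-8.4],"jaw":0.2},{"angular":[0,0,0.09],"delta_pos":[27.5,-7.6,-8.4],"jaw":0.2},{"angular":[0,0,0.09],"delta_pos":[31.5,-8.7,-8.4],"jaw":0.2},{"angular":[0,0,0.09],"delta_pos":[34.9,-9.6,-8.4],"jaw":0.2}]}}

```text
time_s: 5.3
ee_pos: [0.4512, 0.363, 0.1826]
orientation: [0.802, 0.597, -0.003, -0.0]
ft_force: [0.2, 1.0, -4.0]
grip_width: 0.0523
grasp_force: 66.1
```

Call:
{"name": "step_arm", "arguments": {"series": [{"angular":[0,0,0],"delta_pos":[0,0,0],"jaw":0.2},{"angular":[0,0,0],"delta_pos":[0,0,0],"jaw":0.2},{"angular":[0,0,0],"delta_pos":[0,0,0],"jaw":0.2},{"angular":[0,0,0],"delta_pos":[0,0,3],"jaw":0.2},{"angular":[0,0,0],"delta_pos":[0,0,6],"jaw":0.2},{"angular":[0,0,0],"delta_pos":[0,0,9],"jaw":0.2},{"angular":[0,0,0],"delta_pos":[0,0,9],"jaw":0.2},{"angular":[0,0,0],"delta_pos":[0,0,9],"jaw":0.2},{"angular":[0,0,0],"delta_pos":[0,0,9],"jaw":0.2},{"angular":[0,0,0],"delta_pos":[0,0,9],"jaw":0.2}]}}

```text
time_s: 6.3
ee_pos: [0.4551, 0.3622, 0.0988]
orientation: [0.803, 0.597, 0.002, 0.0]
ft_force: [-0.2, -0.1, -2.7]
grip_width: 0.0526
grasp_force: 66.1
```

Run:
```python
from h import *
move([.456,.361,.0245],1.279-np.pi/2)
s=snap('wrist','w3.png')
```

```text
[array([-0.12,  0.1 ,  7.43]), ('world dyaw', np.float64(0.001), 'tool rz', np.float64(-0.001))] tool z [ 0.004  0.002 -1.   ] q6 0.79
```

View pics/w3.png

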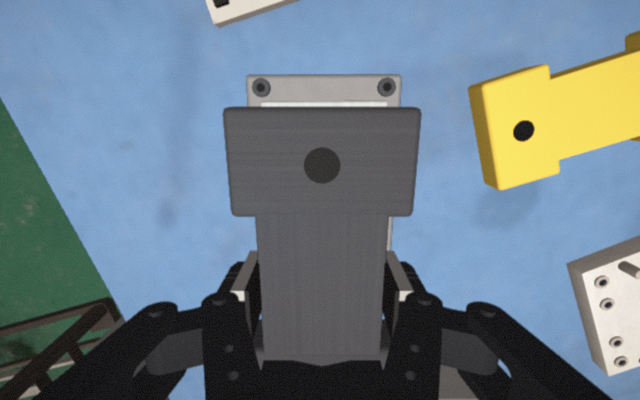

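Call:
{"name": "step_arm", "arguments": {"series": [{"angular":[0,0,0],"delta_pos":[-0.1,0.1,2.5],"jaw":0.2},{"angular":[0,0,0],"delta_pos":[-0.1,0.1,5],"jaw":0.2},{"angular":[0,0,0],"delta_pos":[-0.1,0.1,6.5],"jaw":0.2},{"angular":[0,0,0],"delta_pos":[-0.1,0.1,7],"jaw":0.2},{"angular":[0,0,0],"delta_pos":[-0.1,0.1,7.2],"jaw":0.2},{"angular":[0,0,0],"delta_pos":[-0.1,0.1,7.4],"jaw":0.2},{"angular":[0,0,0],"delta_pos":[-0.1,0.1,7.4],"jaw":0.2},{"angular":[0,0,0],"delta_pos":[-0.1,0.1,7.4],"jaw":0.2},{"angular":[0,0,0],"delta_pos":[-0.1,0.1,7.4],"jaw":0.2},{"angular":[0,0,0],"delta_pos":[-0.1,0.1,7.4],"jaw":0.2}]}}

```text
time_s: 7.35
ee_pos: [0.4553, 0.3611, 0.0239]
orientation: [0.802, 0.597, 0.001, 0.0]
ft_force: [-1.3, -0.5, 4.0]
grip_width: 0.0526
grasp_force: 67.0
```

Contact (force changed sign). Release, wait, rise.

Call:
{"name": "step_arm", "arguments": {"series": [{"angular":[0,0,0],"delta_pos":[0,0,0],"jaw":1},{"angular":[0,0,0],"delta_pos":[0,0,0],"jaw":1},{"angular":[0,0,0],"delta_pos":[0,0,0],"jaw":1},{"angular":[0,0,0],"delta_pos":[0,0,0],"jaw":1},{"angular":[0,0,0],"delta_pos":[0,0,-2],"jaw":1},{"angular":[0,0,0],"delta_pos":[0,0,-6],"jaw":1},{"angular":[0,0,0],"delta_pos":[0,0,-10],"jaw":1},{"angular":[0,0,0],"delta_pos":[0,0,-14],"jaw":1},{"angular":[0,0,0],"delta_pos":[0,0,-18],"jaw":1},{"angular":[0,0,0],"delta_pos":[0,0,-18],"jaw":1}]}}

```text
time_s: 8.35
ee_pos: [0.4577, 0.3624, 0.2102]
orientation: [0.802, 0.597, 0.007, 0.001]
ft_force: [1.4, 0.5, 0.7]
grip_width: 0.0853
grasp_force: 0.0
```

Call:
{"name": "step_arm", "arguments": {"series": [{"angular":[0,0,0],"delta_pos":[0,0,0],"jaw":1},{"angular":[0,0,0],"delta_pos":[0,0,0],"jaw":1},{"angular":[0,0,0],"delta_pos":[0,0,0],"jaw":1},{"angular":[0,0,0],"delta_pos":[0,0,0],"jaw":1},{"angular":[0,0,0],"delta_pos":[0,0,0],"jaw":1},{"angular":[0,0,0],"delta_pos":[0,0,0],"jaw":1},{"angular":[0,0,0],"delta_pos":[0,0,0],"jaw":1},{"angular":[0,0,0],"delta_pos":[0,0,0],"jaw":1},{"angular":[0,0,0],"delta_pos":[0,0,0],"jaw":1},{"angular":[0,0,0],"delta_pos":[0,0,0],"jaw":1}]}}

```text
time_s: 9.35
ee_pos: [0.4543, 0.3605, 0.2024]
orientation: [0.802, 0.597, 0.0, 0.0]
ft_force: [-0.5, -0.5, -0.6]
grip_width: 0.0852
grasp_force: 0.0
```

Run:
```python
from seg import *
s=snap('wrist','w4.png')
hsv=cv2.cvtColor(s['img'],cv2.COLOR_RGB2HSV)
m=(hsv[...,2]<100)&(hsv[...,1]<110)
for r in comps(s,m,.044,1500):print(*r)
m=~((hsv[...,1]>75)&(abs(hsv[...,0].astype(int)-106)<15))
for r in comps(s,m,.014,1500):print(*r)
move([.463,-.172,.25],np.pi/2-1.5-np.pi/2+np.pi/2-np.pi/2)
move([.463,-.172,.25],-1.5-np.pi/2)
```

```text
[208. 286.] 0.4376 0.312 758.5 415.4 -0.29
[322. 179.] 0.4571 0.3607 146.2 84.0 1.28
[209. 280.] 0.4337 0.3 834.4 457.0 -0.29
[294.  16.] 0.4924 0.4999 150.4 39.9 -0.291
[515. 100.] 0.6543 0.3805 161.3 78.3 0.014
[324. 166.] 0.4584 0.3644 183.7 103.9 1.281
[545. 251.] 0.6705 0.2032 134.3 68.1 -1.424
[array([-50.74,  16.17,  -4.76]), ('world dyaw', np.float64(-1.208), 'tool rz', np.float64(1.208))] tool z [ 0.  0. -1.] q6 0.79
[array([-50.74,  16.17,  -4.76]), ('world dyaw', np.float64(0.363), 'tool rz', np.float64(-0.363))] tool z [ 0.  0. -1.] q6 0.79
```

View pics/w4.png

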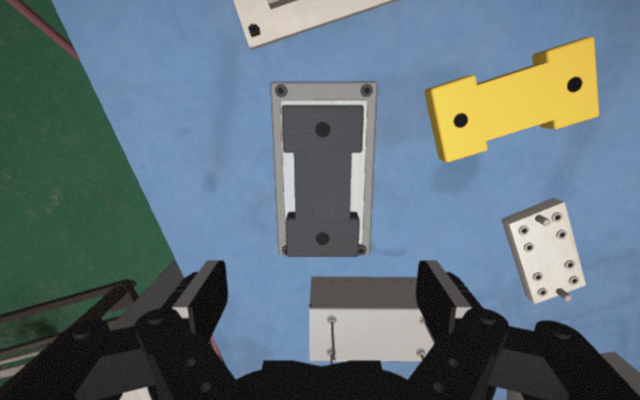

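Call:
{"name": "step_arm", "arguments": {"series": [{"angular":[0,0,-0.04],"delta_pos":[-4.5,1.5,-2.5],"jaw":1},{"angular":[0,0,-0.08],"delta_pos":[-9,3,-4.8],"jaw":1},{"angular":[0,0,-0.12],"delta_pos":[-13.5,4.4,-4.8],"jaw":1},{"angular":[0,0,-0.16],"delta_pos":[-18,5.8,-4.8],"jaw":1},{"angular":[0,0,-0.2],"delta_pos":[-22.5,7.2,-4.8],"jaw":1},{"angular":[0,0,-0.24],"delta_pos":[-27,8.6,-4.8],"jaw":1},{"angular":[0,0,-0.28],"delta_pos":[-31.5,10,-4.8],"jaw":1},{"angular":[0,0,-0.32],"delta_pos":[-36,11.5,-4.8],"jaw":1},{"angular":[0,0,-0.36],"delta_pos":[-40.5,12.9,-4.8],"jaw":1},{"angular":[0,0,-0.36],"delta_pos":[-45,14.4,-4.8],"jaw":1}]}}

```text
time_s: 10.4
ee_pos: [0.4623, -0.1139, 0.2508]
orientation: [0.682, 0.731, 0.0, 0.001]
ft_force: [-0.8, 0.7, 0.0]
grip_width: 0.0852
grasp_force: 0.0
```

Call:
{"name": "step_arm", "arguments": {"series": [{"angular":[0,0,0],"delta_pos":[-2,0.9,0],"jaw":1},{"angular":[0,0,0],"delta_pos":[-4,1.5,0],"jaw":1},{"angular":[0,0,0],"delta_pos":[-5.5,1.5,0],"jaw":1},{"angular":[0,0,0],"delta_pos":[-5.5,1.5,0],"jaw":1},{"angular":[0,0,0],"delta_pos":[-5.5,1.5,0],"jaw":1},{"angular":[0,0,0],"delta_pos":[-5.5,1.5,0],"jaw":1},{"angular":[0,0,0],"delta_pos":[-5.5,1.5,0],"jaw":1},{"angular":[0,0,0],"delta_pos":[-5.5,1.5,0],"jaw":1},{"angular":[0,0,0],"delta_pos":[-5.5,1.5,0],"jaw":1},{"angular":[0,0,0],"delta_pos":[-5.5,1.5,0],"jaw":1}]}}

```text
time_s: 11.4
ee_pos: [0.4813, -0.1655, 0.2504]
orientation: [0.682, 0.731, 0.0, 0.0]
ft_force: [-0.5, -0.3, -0.4]
grip_width: 0.0857
grasp_force: 0.0
```

Run:
```python
from seg import *
s=snap('wrist','w5.png')
hsv=cv2.cvtColor(s['img'],cv2.COLOR_RGB2HSV)
m=(hsv[...,1]<60)&(hsv[...,2]>100)
print(hsv[150:300:15,320].tolist())
for r in comps(s,m,.064,1500):print(*r)
move([.463,-.172,.025],-1.5-np.pi/2)
```

```text
[[13, 10, 180], [15, 9, 180], [15, 11, 182], [15, 9, 180], [10, 12, 184], [11, 15, 185], [19, 11, 183], [106, 98, 170], [105, 94, 169], [106, 98, 169]]
[ 56. 185.] 0.2104 -0.1633 285.5 173.4 -1.56
[554.  25.] 0.6749 -0.0071 146.8 51.4 -0.02
[304. 180.] 0.4647 -0.1717 140.7 65.8 -1.495
[492. 230.] 0.6736 -0.2085 156.3 66.4 0.041
[array([-0.51, -1.87, 22.54]), ('world dyaw', np.float64(0.003), 'tool rz', np.float64(-0.003))] tool z [ 0. -0. -1.] q6 -0.6
```

View pics/w5.png

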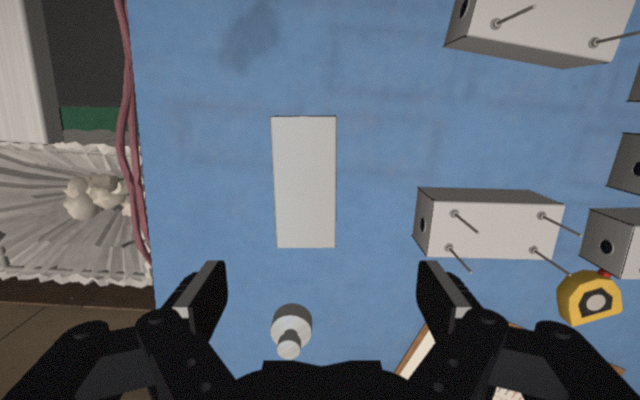

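Call:
{"name": "step_arm", "arguments": {"series": [{"angular":[0,0,0],"delta_pos":[-0.5,-1.7,4],"jaw":1},{"angular":[0,0,0],"delta_pos":[-0.5,-1.7,8],"jaw":1},{"angular":[0,0,0],"delta_pos":[-0.5,-1.7,12],"jaw":1},{"angular":[0,0,0],"delta_pos":[-0.5,-1.7,14],"jaw":1},{"angular":[0,0,0],"delta_pos":[-0.5,-1.7,14],"jaw":1},{"angular":[0,0,0],"delta_pos":[-0.5,-1.7,14],"jaw":1},{"angular":[0,0,0],"delta_pos":[-0.5,-1.7,16],"jaw":1},{"angular":[0,0,0],"delta_pos":[-0.5,-1.7,18.5],"jaw":1},{"angular":[0,0,0],"delta_pos":[-0.5,-1.7,21],"jaw":1},{"angular":[0,0,0],"delta_pos":[-0.5,-1.7,22.5],"jaw":1}]}}

```text
time_s: 12.45
ee_pos: [0.4658, -0.1726, 0.0261]
orientation: [0.683, 0.731, 0.0, 0.001]
ft_force: [0.3, 0.5, 0.0]
grip_width: 0.0851
grasp_force: 0.0
```

Call:
{"name": "step_arm", "arguments": {"series": [{"angular":[0,0,0],"delta_pos":[0,0,0],"jaw":1},{"angular":[0,0,0],"delta_pos":[0,0,0],"jaw":1},{"angular":[0,0,0],"delta_pos":[0,0,0],"jaw":0.4},{"angular":[0,0,0],"delta_pos":[0,0,0],"jaw":0.4},{"angular":[0,0,0],"delta_pos":[0,0,0],"jaw":0.4},{"angular":[0,0,0],"delta_pos":[0,0,0],"jaw":0.4},{"angular":[0,0,0],"delta_pos":[0,0,0],"jaw":0.4},{"angular":[0,0,0],"delta_pos":[0,0,0],"jaw":0.4},{"angular":[0,0,0],"delta_pos":[0,0,0],"jaw":0.4},{"angular":[0,0,0],"delta_pos":[0,0,0],"jaw":0.4}]}}

```text
time_s: 13.45
ee_pos: [0.4663, -0.173, 0.0276]
orientation: [0.683, 0.731, 0.0, 0.002]
ft_force: [0.1, 1.1, 6.8]
grip_width: 0.0662
grasp_force: 68.6
```

Run:
```python
from h import *
move([.4647,-.1717,.25],-1.495-np.pi/2)
```

```text
[array([  0.08,  -0.08, -22.24]), ('world dyaw', np.float64(0.008), 'tool rz', np.float64(-0.008))] tool z [ 0.003 -0.002 -1.   ] q6 -0.63
```

Call:
{"name": "step_arm", "arguments": {"series": [{"angular":[0,0,0],"delta_pos":[0,0,-1],"jaw":0.4},{"angular":[0,0,0],"delta_pos":[0,0,-3],"jaw":0.4},{"angular":[0,0,0],"delta_pos":[0,0,-6],"jaw":0.4},{"angular":[0,0,0],"delta_pos":[0,0,-9.5],"jaw":0.4},{"angular":[0,0,0],"delta_pos":[0,0,-13],"jaw":0.4},{"angular":[0,0,0],"delta_pos":[0,0,-17],"jaw":0.4},{"angular":[0,0,0],"delta_pos":[0,0,-20],"jaw":0.4},{"angular":[0,0,0],"delta_pos":[0,0,-22],"jaw":0.4},{"angular":[0,0,0],"delta_pos":[0,0,-22],"jaw":0.4},{"angular":[0,0,0],"delta_pos":[0,0,-22],"jaw":0.4}]}}

```text
time_s: 14.45
ee_pos: [0.4642, -0.1716, 0.2447]
orientation: [0.683, 0.731, -0.0, -0.0]
ft_force: [-0.5, -0.1, -3.0]
grip_width: 0.0661
grasp_force: 67.8
```

Run:
```python
from h import *
print(manip.sense()['grasp_force'],manip.sense()['grip_width'])
move([.456,.3615,.2],1.28-np.pi/2)
s=snap('wrist','w6.png')
```

```text
67.76437997817993 0.06608783491286965
[array([53.24,  2.81,  4.49]), ('world dyaw', np.float64(-0.359), 'tool rz', np.float64(0.359))] tool z [-0.001  0.    -1.   ] q6 -0.63
```

View pics/w6.png

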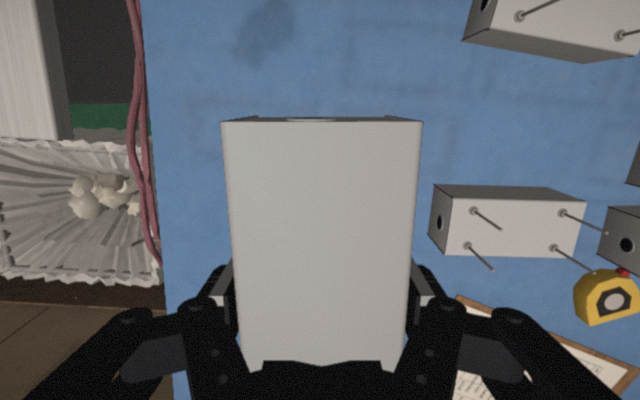

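Call:
{"name": "step_arm", "arguments": {"series": [{"angular":[0,0,0.03],"delta_pos":[4.8,0.3,0],"jaw":0.4},{"angular":[0,0,0.07],"delta_pos":[9.6,0.5,0],"jaw":0.4},{"angular":[0,0,0.11],"delta_pos":[14.4,0.8,0],"jaw":0.4},{"angular":[0,0,0.15],"delta_pos":[19.2,1,0],"jaw":0.4},{"angular":[0,0,0.19],"delta_pos":[24,1.3,0],"jaw":0.4},{"angular":[0,0,0.23],"delta_pos":[28.8,1.5,0],"jaw":0.4},{"angular":[0,0,0.27],"delta_pos":[33.6,1.8,0],"jaw":0.4},{"angular":[0,0,0.31],"delta_pos":[38.4,2,0],"jaw":0.4},{"angular":[0,0,0.34],"delta_pos":[43,2.3,0],"jaw":0.4},{"angular":[0,0,0.36],"delta_pos":[46.5,2.5,0],"jaw":0.4}]}}

```text
time_s: 15.5
ee_pos: [0.4562, 0.2959, 0.2425]
orientation: [0.802, 0.597, -0.002, -0.001]
ft_force: [0.8, -0.8, -2.2]
grip_width: 0.0659
grasp_force: 67.6
```

Run:
```python
from h import *
move([.456,.3615,.13],1.28-np.pi/2)
```

```text
[array([ 6.31, -1.87, 11.24]), ('world dyaw', np.float64(0.001), 'tool rz', np.float64(-0.001))] tool z [-0.004 -0.001 -1.   ] q6 0.68
```

Call:
{"name": "step_arm", "arguments": {"series": [{"angular":[0,0,0],"delta_pos":[3,-0.9,0],"jaw":0.4},{"angular":[0,0,0],"delta_pos":[5,-1.5,0],"jaw":0.4},{"angular":[0,0,0],"delta_pos":[6.3,-1.9,2],"jaw":0.4},{"angular":[0,0,0],"delta_pos":[6.3,-1.9,5],"jaw":0.4},{"angular":[0,0,0],"delta_pos":[6.3,-1.9,8],"jaw":0.4},{"angular":[0,0,0],"delta_pos":[6.3,-1.9,11],"jaw":0.4},{"angular":[0,0,0],"delta_pos":[6.3,-1.9,12],"jaw":0.4},{"angular":[0,0,0],"delta_pos":[6.3,-1.9,12],"jaw":0.4},{"angular":[0,0,0],"delta_pos":[6.3,-1.9,12],"jaw":0.4},{"angular":[0,0,0],"delta_pos":[6.3,-1.9,12],"jaw":0.4}]}}

```text
time_s: 16.5
ee_pos: [0.4592, 0.3601, 0.1273]
orientation: [0.802, 0.597, 0.002, 0.0]
ft_force: [0.2, -0.2, -2.0]
grip_width: 0.0657
grasp_force: 67.6
```

Run:
```python
from h import *
move([.456,.3615,.0715],1.28-np.pi/2)
```

```text
[array([ 0.03, -0.36,  5.58]), ('world dyaw', np.float64(0.001), 'tool rz', np.float64(-0.001))] tool z [ 0.003  0.002 -1.   ] q6 0.78
```

Call:
{"name": "step_arm", "arguments": {"series": [{"angular":[0,0,0],"delta_pos":[0,-0.3,2],"jaw":0.4},{"angular":[0,0,0],"delta_pos":[0,-0.3,4],"jaw":0.4},{"angular":[0,0,0],"delta_pos":[0,-0.3,5],"jaw":0.4},{"angular":[0,0,0],"delta_pos":[0,-0.3,5.3],"jaw":0.4},{"angular":[0,0,0],"delta_pos":[0,-0.3,5.5],"jaw":0.4},{"angular":[0,0,0],"delta_pos":[0,-0.3,5.6],"jaw":0.4},{"angular":[0,0,0],"delta_pos":[0,-0.3,5.6],"jaw":0.4},{"angular":[0,0,0],"delta_pos":[0,-0.3,5.6],"jaw":0.4},{"angular":[0,0,0],"delta_pos":[0,-0.3,5.6],"jaw":0.4},{"angular":[0,0,0],"delta_pos":[0,-0.3,5.6],"jaw":0.4}]}}

```text
time_s: 17.5
ee_pos: [0.456, 0.3608, 0.0717]
orientation: [0.802, 0.597, 0.001, 0.0]
ft_force: [-3.7, -1.7, 6.3]
grip_width: 0.0654
grasp_force: 68.3
```

Call:
{"name": "step_arm", "arguments": {"series": [{"angular":[0,0,0],"delta_pos":[0,0,0],"jaw":1},{"angular":[0,0,0],"delta_pos":[0,0,0],"jaw":1},{"angular":[0,0,0],"delta_pos":[0,0,0],"jaw":1},{"angular":[0,0,0],"delta_pos":[0,0,0],"jaw":1},{"angular":[0,0,0],"delta_pos":[0,0,-1],"jaw":1},{"angular":[0,0,0],"delta_pos":[0,0,-4],"jaw":1},{"angular":[0,0,0],"delta_pos":[0,0,-8],"jaw":1},{"angular":[0,0,0],"delta_pos":[0,0,-12],"jaw":1},{"angular":[0,0,0],"delta_pos":[0,0,-16],"jaw":1},{"angular":[0,0,0],"delta_pos":[0,0,-18],"jaw":1}]}}

```text
time_s: 18.5
ee_pos: [0.4566, 0.3612, 0.2551]
orientation: [0.802, 0.597, 0.004, 0.001]
ft_force: [0.3, -0.1, 0.2]
grip_width: 0.0854
grasp_force: 0.0
```

Call:
{"name": "step_arm", "arguments": {"series": [{"angular":[0,0,0],"delta_pos":[0,0,0],"jaw":1},{"angular":[0,0,0],"delta_pos":[0,0,0],"jaw":1},{"angular":[0,0,0],"delta_pos":[0,0,0],"jaw":1},{"angular":[0,0,0],"delta_pos":[0,0,0],"jaw":1},{"angular":[0,0,0],"delta_pos":[0,0,0],"jaw":1},{"angular":[0,0,0],"delta_pos":[0,0,0],"jaw":1},{"angular":[0,0,0],"delta_pos":[0,0,0],"jaw":1},{"angular":[0,0,0],"delta_pos":[0,0,0],"jaw":1},{"angular":[0,0,0],"delta_pos":[0,0,0],"jaw":1},{"angular":[0,0,0],"delta_pos":[0,0,0],"jaw":1}]}}

```text
time_s: 19.5
ee_pos: [0.4551, 0.3604, 0.2494]
orientation: [0.802, 0.597, 0.0, -0.0]
ft_force: [0.1, -1.0, -0.9]
grip_width: 0.0857
grasp_force: 0.0
```

Run:
```python
from seg import *
s=snap('wrist','w7.png')
hsv=cv2.cvtColor(s['img'],cv2.COLOR_RGB2HSV)
m=(hsv[...,1]<60)&(hsv[...,2]>150)
for r in comps(s,m,.108,1500):print(*r)
move([.67,.204,.2],-1.426-np.pi/2)
```

```text
[308.  19.] 0.5 0.4856 139.3 37.8 -0.291
[322. 181.] 0.4576 0.3649 146.1 65.1 1.28
[522. 237.] 0.6245 0.2619 84.2 45.8 -1.425
[364. 309.] 0.4671 0.2285 121.1 55.3 -0.29
[array([-8.79, 25.08,  4.94]), ('world dyaw', np.float64(0.437), 'tool rz', np.float64(-0.437))] tool z [ 0.  0. -1.] q6 0.79
```

View pics/w7.png

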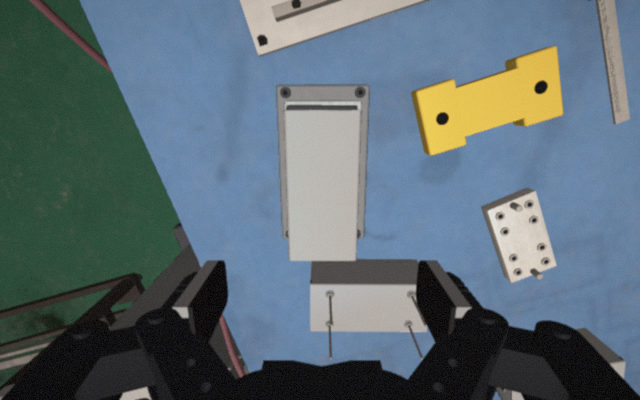

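Call:
{"name": "step_arm", "arguments": {"series": [{"angular":[0,0,-0.05],"delta_pos":[-1.3,3.6,0],"jaw":1},{"angular":[0,0,-0.1],"delta_pos":[-2.6,7.2,0],"jaw":1},{"angular":[0,0,-0.15],"delta_pos":[-3.9,11,1],"jaw":1},{"angular":[0,0,-0.22],"delta_pos":[-5.2,15,2],"jaw":1},{"angular":[0,0,-0.29],"delta_pos":[-6.5,19,3],"jaw":1},{"angular":[0,0,-0.36],"delta_pos":[-7.8,22.5,4],"jaw":1},{"angular":[0,0,-0.44],"delta_pos":[-8.8,25,5],"jaw":1},{"angular":[0,0,-0.44],"delta_pos":[-8.8,25,5],"jaw":1},{"angular":[0,0,-0.44],"delta_pos":[-8.8,25,5],"jaw":1},{"angular":[0,0,-0.44],"delta_pos":[-8.8,25,5],"jaw":1}]}}

```text
time_s: 20.55
ee_pos: [0.6687, 0.205, 0.1999]
orientation: [0.653, 0.758, 0.0, -0.0]
ft_force: [0.4, 0.1, 0.4]
grip_width: 0.0853
grasp_force: 0.0
```

Run:
```python
from seg import *
s=snap('wrist','w8.png')
hsv=cv2.cvtColor(s['img'],cv2.COLOR_RGB2HSV)
m=(hsv[...,1]<60)&(hsv[...,2]>100)
for r in comps(s,m,.018,1500):print(*r)
move([.67,.204,0.0],-1.426-np.pi/2)
```

```text
[24. 21.] 0.3847 0.3132 46.6 39.6 1.294
[130.  44.] 0.4579 0.3148 86.2 81.4 1.292
[482.  45.] 0.7953 0.3504 76.0 17.0 -1.47
[ 85. 166.] 0.4342 0.1828 164.2 77.2 -0.295
[324. 176.] 0.672 0.2057 113.9 60.8 -1.427
[282. 354.] 0.678 -0.0324 156.2 68.9 -0.094
[array([-0.14,  0.1 , 20.02]), ('world dyaw', np.float64(-0.004), 'tool rz', np.float64(0.004))] tool z [ 0.001  0.    -1.   ] q6 0.0
```

View pics/w8.png

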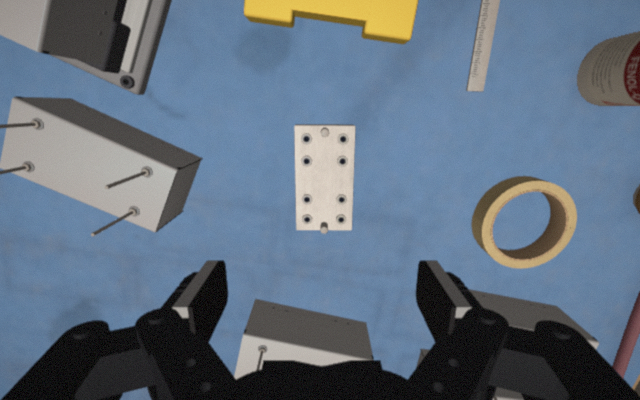

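Call:
{"name": "step_arm", "arguments": {"series": [{"angular":[0,0,0],"delta_pos":[0.2,0.25,4],"jaw":1},{"angular":[0,0,0],"delta_pos":[0.2,0.25,8],"jaw":1},{"angular":[0,0,0],"delta_pos":[0.2,0.25,12],"jaw":1},{"angular":[0,0,0],"delta_pos":[0.2,0.25,15],"jaw":1},{"angular":[0,0,0],"delta_pos":[0.2,0.25,17.5],"jaw":1},{"angular":[0,0,0],"delta_pos":[0.2,0.25,19],"jaw":1},{"angular":[0,0,0],"delta_pos":[0.2,0.25,20],"jaw":1},{"angular":[0,0,0],"delta_pos":[0.2,0.25,20],"jaw":1},{"angular":[0,0,0],"delta_pos":[0.2,0.25,20],"jaw":1},{"angular":[0,0,0],"delta_pos":[0.2,0.25,20],"jaw":1}]}}

```text
time_s: 21.6
ee_pos: [0.6727, 0.2067, 0.0014]
orientation: [0.653, 0.757, 0.001, 0.001]
ft_force: [-0.3, 0.3, -0.7]
grip_width: 0.0855
grasp_force: 0.0
```

Call:
{"name": "step_arm", "arguments": {"series": [{"angular":[0,0,0],"delta_pos":[0,0,0],"jaw":0.3},{"angular":[0,0,0],"delta_pos":[0,0,0],"jaw":0.3},{"angular":[0,0,0],"delta_pos":[0,0,0],"jaw":0.3},{"angular":[0,0,0],"delta_pos":[0,0,0],"jaw":0.3},{"angular":[0,0,0],"delta_pos":[0,0,0],"jaw":0.3},{"angular":[0,0,0],"delta_pos":[0,0,0],"jaw":0.3},{"angular":[0,0,0],"delta_pos":[0,0,0],"jaw":0.3},{"angular":[0,0,0],"delta_pos":[0,0,0],"jaw":0.3},{"angular":[0,0,0],"delta_pos":[0,0,0],"jaw":0.3},{"angular":[0,0,0],"delta_pos":[0,0,0],"jaw":0.3}]}}

```text
time_s: 22.6
ee_pos: [0.6725, 0.2066, 0.0009]
orientation: [0.653, 0.757, 0.001, 0.001]
ft_force: [0.7, -0.7, 6.1]
grip_width: 0.0581
grasp_force: 69.1
```

Call:
{"name": "step_arm", "arguments": {"series": [{"angular":[0,0,0],"delta_pos":[0,0,-1],"jaw":0.3},{"angular":[0,0,0],"delta_pos":[0,0,-3],"jaw":0.3},{"angular":[0,0,0],"delta_pos":[0,0,-6],"jaw":0.3},{"angular":[0,0,0],"delta_pos":[0,0,-10],"jaw":0.3},{"angular":[0,0,0],"delta_pos":[0,0,-14],"jaw":0.3},{"angular":[0,0,0],"delta_pos":[0,0,-18],"jaw":0.3},{"angular":[0,0,0],"delta_pos":[0,0,-21],"jaw":0.3},{"angular":[0,0,0],"delta_pos":[0,0,-22],"jaw":0.3},{"angular":[0,0,0],"delta_pos":[0,0,-22],"jaw":0.3},{"angular":[0,0,0],"delta_pos":[0,0,-22],"jaw":0.3}]}}

```text
time_s: 23.6
ee_pos: [0.6701, 0.2063, 0.2169]
orientation: [0.653, 0.757, -0.002, -0.001]
ft_force: [-0.5, -0.1, -3.0]
grip_width: 0.0585
grasp_force: 68.1
```

Run:
```python
from h import *
move([.4565,.362,.22],1.28-np.pi/2)
s=snap('wrist','w9.png')
```

```text
[array([ 18.55, -18.83,  -0.24]), ('world dyaw', np.float64(-0.439), 'tool rz', np.float64(0.439))] tool z [-0.004 -0.001 -1.   ] q6 0.01
```

View pics/w9.png

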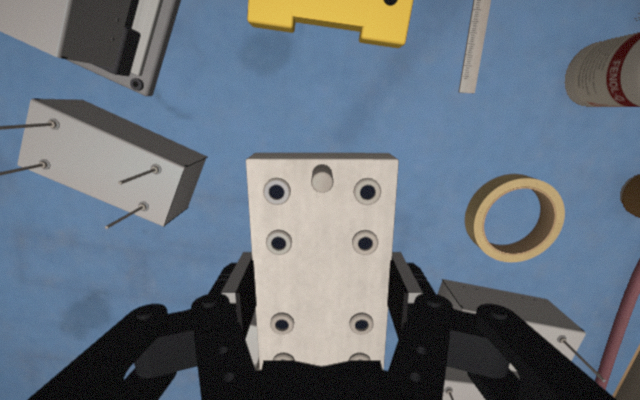

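Run:
```python
from h import *
s=snap('wrist');p=manip.sense();M=R.from_quat(p['orientation']).as_matrix()
g=cv2.cvtColor(s['img'],cv2.COLOR_RGB2GRAY);print(g[148:166,300].tolist())
for v in(154,160):
    q=ray(s,322,v,p['ee_pos'][2]+.017);print((M.T@(q-p['ee_pos'])*1000).round(1))
```

```text
[126, 127, 126, 125, 109, 92, 81, 87, 88, 88, 111, 159, 185, 191, 190, 193, 195, 193]
[ 57.   1. -17.]
[ 54.7   1.  -17. ]
```

Call:
{"name": "step_arm", "arguments": {"series": [{"angular":[0,0,0.06],"delta_pos":[3,-3,0],"jaw":0.3},{"angular":[0,0,0.12],"delta_pos":[6,-6,0],"jaw":0.3},{"angular":[0,0,0.18],"delta_pos":[9,-9,0],"jaw":0.3},{"angular":[0,0,0.24],"delta_pos":[12,-12,0],"jaw":0.3},{"angular":[0,0,0.3],"delta_pos":[14.5,-15,0],"jaw":0.3},{"angular":[0,0,0.36],"delta_pos":[17,-17.5,0],"jaw":0.3},{"angular":[0,0,0.44],"delta_pos":[18.5,-18.8,0],"jaw":0.3},{"angular":[0,0,0.44],"delta_pos":[18.5,-18.8,0],"jaw":0.3},{"angular":[0,0,0.44],"delta_pos":[18.5,-18.8,0],"jaw":0.3},{"angular":[0,0,0.44],"delta_pos":[18.5,-18.8,0],"jaw":0.3}]}}

```text
time_s: 24.7
ee_pos: [0.4586, 0.361, 0.2184]
orientation: [0.802, 0.597, -0.001, 0.0]
ft_force: [0.1, 0.2, -3.1]
grip_width: 0.0585
grasp_force: 68.1
```

Run:
```python
from h import *
move([.4565,.362,.109],1.28-np.pi/2)
```

```text
[array([ 0.05, -0.22, 10.94]), ('world dyaw', np.float64(0.001), 'tool rz', np.float64(-0.001))] tool z [-0.001 -0.001 -1.   ] q6 0.79
```

Jig is centred in the grasp (far edge at 55 mm). Lower.

Call:
{"name": "step_arm", "arguments": {"series": [{"angular":[0,0,0],"delta_pos":[0.05,-0.2,3],"jaw":0.3},{"angular":[0,0,0],"delta_pos":[0.05,-0.2,6],"jaw":0.3},{"angular":[0,0,0],"delta_pos":[0.05,-0.2,9],"jaw":0.3},{"angular":[0,0,0],"delta_pos":[0.05,-0.2,10.2],"jaw":0.3},{"angular":[0,0,0],"delta_pos":[0.05,-0.2,10.6],"jaw":0.3},{"angular":[0,0,0],"delta_pos":[0.05,-0.2,10.8],"jaw":0.3},{"angular":[0,0,0],"delta_pos":[0.05,-0.2,11],"jaw":0.3},{"angular":[0,0,0],"delta_pos":[0.05,-0.2,11],"jaw":0.3},{"angular":[0,0,0],"delta_pos":[0.05,-0.2,11],"jaw":0.3},{"angular":[0,0,0],"delta_pos":[0.05,-0.2,11],"jaw":0.3}]}}

```text
time_s: 25.7
ee_pos: [0.4567, 0.363, 0.1102]
orientation: [0.802, 0.597, 0.001, 0.0]
ft_force: [-0.5, 0.0, -3.1]
grip_width: 0.0583
grasp_force: 68.0
```

Call:
{"name": "step_arm", "arguments": {"series": [{"angular":[0,0,0],"delta_pos":[0,0,0.1],"jaw":0.3},{"angular":[0,0,0],"delta_pos":[0,0,0.15],"jaw":0.3},{"angular":[0,0,0],"delta_pos":[0,0,0.2],"jaw":0.3},{"angular":[0,0,0],"delta_pos":[0,0,0.2],"jaw":0.3},{"angular":[0,0,0],"delta_pos":[0,0,0.2],"jaw":0.3},{"angular":[0,0,0],"delta_pos":[0,0,0.2],"jaw":0.3},{"angular":[0,0,0],"delta_pos":[0,0,0.2],"jaw":0.3},{"angular":[0,0,0],"delta_pos":[0,0,0.2],"jaw":0.3},{"angular":[0,0,0],"delta_pos":[0,0,0.2],"jaw":0.3},{"angular":[0,0,0],"delta_pos":[0,0,0.2],"jaw":0.3}]}}

```text
time_s: 26.7
ee_pos: [0.4568, 0.3631, 0.1094]
orientation: [0.802, 0.597, 0.0, 0.0]
ft_force: [-3.9, -2.5, 6.8]
grip_width: 0.0581
grasp_force: 69.2
```

Call:
{"name": "step_arm", "arguments": {"series": [{"angular":[0,0,0],"delta_pos":[0,0,0],"jaw":1},{"angular":[0,0,0],"delta_pos":[0,0,0],"jaw":1},{"angular":[0,0,0],"delta_pos":[0,0,0],"jaw":1},{"angular":[0,0,0],"delta_pos":[0,0,0],"jaw":1},{"angular":[0,0,0],"delta_pos":[0,0,-1],"jaw":1},{"angular":[0,0,0],"delta_pos":[0,0,-4],"jaw":1},{"angular":[0,0,0],"delta_pos":[0,0,-8],"jaw":1},{"angular":[0,0,0],"delta_pos":[0,0,-12],"jaw":1},{"angular":[0,0,0],"delta_pos":[0,0,-15],"jaw":1},{"angular":[0,0,0],"delta_pos":[0,0,-17],"jaw":1}]}}

```text
time_s: 27.7
ee_pos: [0.4572, 0.3633, 0.2818]
orientation: [0.802, 0.597, 0.003, 0.0]
ft_force: [0.7, -0.4, -0.3]
grip_width: 0.0852
grasp_force: 0.0
```

Call:
{"name": "step_arm", "arguments": {"series": [{"angular":[0,0,0],"delta_pos":[0,0,0],"jaw":1},{"angular":[0,0,0],"delta_pos":[0,0,0],"jaw":1},{"angular":[0,0,0],"delta_pos":[0,0,0],"jaw":1},{"angular":[0,0,0],"delta_pos":[0,0,0],"jaw":1},{"angular":[0,0,0],"delta_pos":[0,0,0],"jaw":1},{"angular":[0,0,0],"delta_pos":[0,0,0],"jaw":1},{"angular":[0,0,0],"delta_pos":[0,0,0],"jaw":1},{"angular":[0,0,0],"delta_pos":[0,0,0],"jaw":1},{"angular":[0,0,0],"delta_pos":[0,0,0],"jaw":1},{"angular":[0,0,0],"delta_pos":[0,0,0],"jaw":1}]}}

```text
time_s: 28.7
ee_pos: [0.4564, 0.3628, 0.2774]
orientation: [0.802, 0.597, 0.0, -0.0]
ft_force: [0.4, -0.8, -0.0]
grip_width: 0.0853
grasp_force: 0.0
```

Run:
```python
from h import *
s=snap('wrist','w10.png')
move([.455,-.383,.25],0.0)
```

```text
[array([-71.46,  21.33,   2.74]), ('world dyaw', np.float64(0.292), 'tool rz', np.float64(-0.292))] tool z [ 0.  0. -1.] q6 0.79
```

View pics/w10.png

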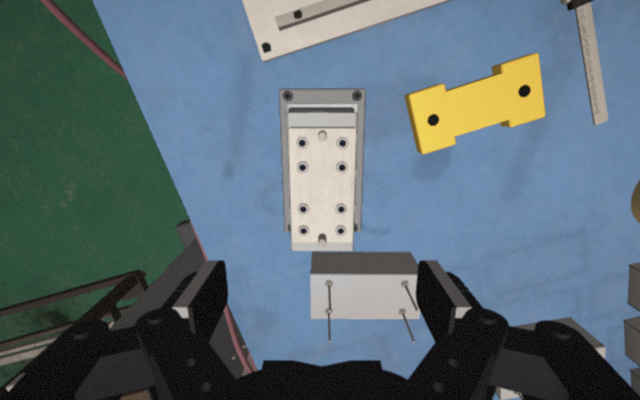

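Call:
{"name": "step_arm", "arguments": {"series": [{"angular":[0,0,-0.02],"delta_pos":[-4.6,1.4,0.2],"jaw":1},{"angular":[0,0,-0.05],"delta_pos":[-9.2,2.8,0.4],"jaw":1},{"angular":[0,0,-0.08],"delta_pos":[-13.8,4.1,0.6],"jaw":1},{"angular":[0,0,-0.11],"delta_pos":[-18.4,5.5,0.8],"jaw":1},{"angular":[0,0,-0.14],"delta_pos":[-23,6.9,1],"jaw":1},{"angular":[0,0,-0.17],"delta_pos":[-27.6,8.2,1.2],"jaw":1},{"angular":[0,0,-0.2],"delta_pos":[-32.2,9.6,1.4],"jaw":1},{"angular":[0,0,-0.23],"delta_pos":[-36.8,11,1.6],"jaw":1},{"angular":[0,0,-0.26],"delta_pos":[-41.4,12.4,1.8],"jaw":1},{"angular":[0,0,-0.29],"delta_pos":[-46,13.7,2],"jaw":1}]}}

```text
time_s: 29.75
ee_pos: [0.4549, -0.1192, 0.2577]
orientation: [0.707, 0.707, 0.0, 0.001]
ft_force: [0.8, 0.3, -0.5]
grip_width: 0.0857
grasp_force: 0.0
```

Run:
```python
from h import *
move([.455,-.383,.22],0.0)
```

```text
[array([-26.38,   0.03,   3.78]), ('world dyaw', np.float64(0.001), 'tool rz', np.float64(-0.001))] tool z [ 0.001 -0.    -1.   ] q6 -0.47
```

Call:
{"name": "step_arm", "arguments": {"series": [{"angular":[0,0,0],"delta_pos":[-4.5,0,0.5],"jaw":1},{"angular":[0,0,0],"delta_pos":[-9,0,1],"jaw":1},{"angular":[0,0,0],"delta_pos":[-13.5,0,2],"jaw":1},{"angular":[0,0,0],"delta_pos":[-18,0,3],"jaw":1},{"angular":[0,0,0],"delta_pos":[-22.5,0,3.8],"jaw":1},{"angular":[0,0,0],"delta_pos":[-25.5,0,3.8],"jaw":1},{"angular":[0,0,0],"delta_pos":[-26.4,0,3.8],"jaw":1},{"angular":[0,0,0],"delta_pos":[-26.4,0,3.8],"jaw":1},{"angular":[0,0,0],"delta_pos":[-26.4,0,3.8],"jaw":1},{"angular":[0,0,0],"delta_pos":[-26.4,0,3.8],"jaw":1}]}}

```text
time_s: 30.75
ee_pos: [0.455, -0.3797, 0.2196]
orientation: [0.707, 0.707, 0.0, 0.0]
ft_force: [-0.5, 0.1, 0.1]
grip_width: 0.0853
grasp_force: 0.0
```

Run:
```python
from seg import *
s=snap('wrist','w11.png')
hsv=cv2.cvtColor(s['img'],cv2.COLOR_RGB2HSV)
m=~((hsv[...,1]>75)&(abs(hsv[...,0].astype(int)-106)<15))
for r in comps(s,m,.028,600):print(*r)
print(manip.sense()['ee_pos'])
i=s['img'][100:260,240:400,::-1]
cv2.imwrite('pics/c11.png',cv2.resize(i,(480,480),interpolation=cv2.INTER_CUBIC))
```

```text
[275. 252.] 0.4528 -0.4451 842.4 461.4 0.001
[552.  20.] 0.6703 -0.2319 156.5 35.2 0.001
[321. 182.] 0.4557 -0.3833 58.3 56.1 -1.57
[340. 311.] 0.4799 -0.545 123.8 16.2 -1.07
[ 0.45500347 -0.3797836   0.21966025]
```

View pics/c11.png

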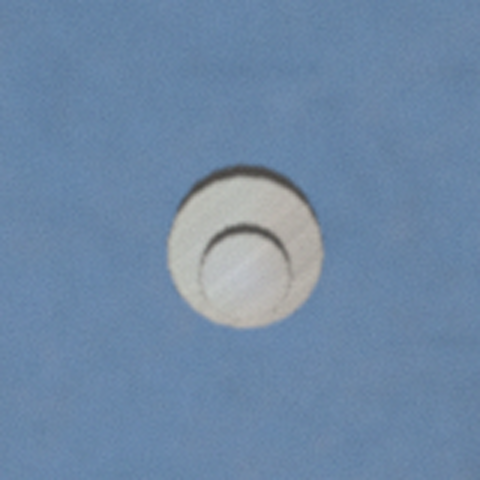

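Run:
```python
from h import *
s=snap('wrist');k=ray(s,322,190.7,.0605);print(k)
move([.5*(k[0]+.4557),.5*(k[1]-.384),.031],0.)
```

```text
[ 0.45628166 -0.38358873  0.0605    ]
[array([-0.38,  0.09, 18.87]), ('world dyaw', np.float64(0.0), 'tool rz', np.float64(-0.0))] tool z [ 0. -0. -1.] q6 -0.87
```

Call:
{"name": "step_arm", "arguments": {"series": [{"angular":[0,0,0],"delta_pos":[-0.4,0.1,4],"jaw":1},{"angular":[0,0,0],"delta_pos":[-0.4,0.1,8],"jaw":1},{"angular":[0,0,0],"delta_pos":[-0.4,0.1,12],"jaw":1},{"angular":[0,0,0],"delta_pos":[-0.4,0.1,15],"jaw":1},{"angular":[0,0,0],"delta_pos":[-0.4,0.1,17],"jaw":1},{"angular":[0,0,0],"delta_pos":[-0.4,0.1,18.3],"jaw":1},{"angular":[0,0,0],"delta_pos":[-0.4,0.1,18.8],"jaw":1},{"angular":[0,0,0],"delta_pos":[-0.4,0.1,18.8],"jaw":1},{"angular":[0,0,0],"delta_pos":[-0.4,0.1,18.8],"jaw":1},{"angular":[0,0,0],"delta_pos":[-0.4,0.1,18.8],"jaw":0.5}]}}

```text
time_s: 31.85
ee_pos: [0.4564, -0.3861, 0.033]
orientation: [0.708, 0.706, -0.0, 0.001]
ft_force: [0.0, 0.7, -0.5]
grip_width: 0.0732
grasp_force: 0.0
```

Call:
{"name": "step_arm", "arguments": {"series": [{"angular":[0,0,0],"delta_pos":[0,0,0],"jaw":0.4},{"angular":[0,0,0],"delta_pos":[0,0,0],"jaw":0.2},{"angular":[0,0,0],"delta_pos":[0,0,0],"jaw":0.1},{"angular":[0,0,0],"delta_pos":[0,0,0],"jaw":0.1},{"angular":[0,0,0],"delta_pos":[0,0,0],"jaw":0.1},{"angular":[0,0,0],"delta_pos":[0,0,0],"jaw":0.1},{"angular":[0,0,0],"delta_pos":[0,0,0],"jaw":0.1},{"angular":[0,0,0],"delta_pos":[0,0,0],"jaw":0.1},{"angular":[0,0,0],"delta_pos":[0,0,0],"jaw":0.1},{"angular":[0,0,0],"delta_pos":[0,0,0],"jaw":0.1}]}}

```text
time_s: 32.85
ee_pos: [0.4556, -0.3855, 0.0319]
orientation: [0.708, 0.706, -0.0, -0.0]
ft_force: [-3.1, 0.8, 5.3]
grip_width: 0.0279
grasp_force: 59.0
```

Call:
{"name": "step_arm", "arguments": {"series": [{"angular":[0,0,0],"delta_pos":[0,0,-1],"jaw":0.1},{"angular":[0,0,0],"delta_pos":[0,0,-3],"jaw":0.1},{"angular":[0,0,0],"delta_pos":[0,0,-6],"jaw":0.1},{"angular":[0,0,0],"delta_pos":[0,0,-10],"jaw":0.1},{"angular":[0,0,0],"delta_pos":[0,0,-14],"jaw":0.1},{"angular":[0,0,0],"delta_pos":[0,0,-18],"jaw":0.1},{"angular":[0,0,0],"delta_pos":[0,0,-21],"jaw":0.1},{"angular":[0,0,0],"delta_pos":[0,0,-23],"jaw":0.1},{"angular":[0,0,0],"delta_pos":[0,0,-23],"jaw":0.1},{"angular":[0,0,0],"delta_pos":[0,0,-23],"jaw":0.1}]}}

```text
time_s: 33.85
ee_pos: [0.4552, -0.3845, 0.2597]
orientation: [0.708, 0.706, 0.0, -0.001]
ft_force: [-0.2, -0.6, -4.6]
grip_width: 0.0278
grasp_force: 59.7
```

Run:
```python
from h import *
move([.4567,.363,.26],1.28-np.pi/2)
# jig centre from bushes seen in w10 (arm then at .4564,.3628,.2774): re-create that camera pose from tool motion
s=snap('wrist');p=manip.sense()
def H(pos,q):
    T=np.eye(4);T[:3,:3]=R.from_quat(q).as_matrix();T[:3,3]=pos;return T
W=H([.4564,.3628,.2774],[.802,.597,0,0])@np.linalg.inv(H(p['ee_pos'],p['orientation']))@np.array(s['world_from_camera'])
f={'mtx':s['mtx'],'world_from_camera':W}
P=np.array([ray(f,u,v,.126) for u,v in((302,143),(342,143),(303,230),(340,230))]);print(P.round(4),P.mean(0))
cv2.imwrite('pics/w12.png',s['img'][:,:,::-1])
```

```text
[array([7.475e+01, 1.000e-02, 1.000e-01]), ('world dyaw', np.float64(-0.289), 'tool rz', np.float64(0.289))] tool z [-0.001  0.002 -1.   ] q6 -0.87
[[0.4528 0.4072 0.126 ]
 [0.4872 0.397  0.126 ]
 [0.4284 0.3271 0.126 ]
 [0.4629 0.3168 0.126 ]] [0.45781677 0.36201615 0.126     ]
```

View pics/w12.png

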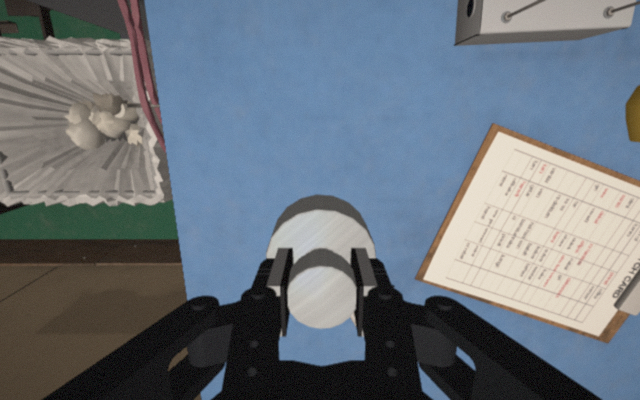

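Call:
{"name": "step_arm", "arguments": {"series": [{"angular":[0,0,0],"delta_pos":[3.5,0,0],"jaw":0.1},{"angular":[0,0,0.03],"delta_pos":[7.5,0,0],"jaw":0.1},{"angular":[0,0,0.06],"delta_pos":[12,0,0],"jaw":0.1},{"angular":[0,0,0.09],"delta_pos":[16.5,0,0],"jaw":0.1},{"angular":[0,0,0.12],"delta_pos":[21,0,0],"jaw":0.1},{"angular":[0,0,0.15],"delta_pos":[25.5,0,0],"jaw":0.1},{"angular":[0,0,0.18],"delta_pos":[30,0,0],"jaw":0.1},{"angular":[0,0,0.21],"delta_pos":[34.5,0,0],"jaw":0.1},{"angular":[0,0,0.25],"delta_pos":[39,0,0],"jaw":0.1},{"angular":[0,0,0.29],"delta_pos":[43.5,0,0],"jaw":0.1}]}}

```text
time_s: 34.9
ee_pos: [0.4549, 0.0517, 0.2586]
orientation: [0.803, 0.596, -0.001, -0.001]
ft_force: [0.5, -0.9, -4.7]
grip_width: 0.028
grasp_force: 59.8
```

Run:
```python
from h import *
move([.457,.361,.22],1.28-np.pi/2)
```

```text
[array([29.66, -8.74,  3.88]), ('world dyaw', np.float64(0.003), 'tool rz', np.float64(-0.003))] tool z [-0.004  0.001 -1.   ] q6 0.18
```

Call:
{"name": "step_arm", "arguments": {"series": [{"angular":[0,0,0],"delta_pos":[4.4,-1.3,0],"jaw":0.1},{"angular":[0,0,0],"delta_pos":[8.8,-2.6,0],"jaw":0.1},{"angular":[0,0,0],"delta_pos":[13.2,-3.9,0],"jaw":0.1},{"angular":[0,0,0],"delta_pos":[17.6,-5.2,0],"jaw":0.1},{"angular":[0,0,0],"delta_pos":[22,-6.5,0],"jaw":0.1},{"angular":[0,0,0],"delta_pos":[26,-7.7,0],"jaw":0.1},{"angular":[0,0,0],"delta_pos":[29,-8.5,1],"jaw":0.1},{"angular":[0,0,0],"delta_pos":[29.7,-8.7,2.5],"jaw":0.1},{"angular":[0,0,0],"delta_pos":[29.7,-8.7,3.9],"jaw":0.1},{"angular":[0,0,0],"delta_pos":[29.7,-8.7,3.9],"jaw":0.1}]}}

```text
time_s: 35.9
ee_pos: [0.4563, 0.3572, 0.2169]
orientation: [0.803, 0.597, -0.005, -0.0]
ft_force: [-0.6, 0.3, -5.3]
grip_width: 0.0277
grasp_force: 59.8
```

Run:
```python
from h import *
move([.457,.361,.158],1.28-np.pi/2)
```

```text
[array([ 0.43, -0.  ,  5.88]), ('world dyaw', np.float64(0.001), 'tool rz', np.float64(-0.001))] tool z [-0.009 -0.005 -1.   ] q6 0.78
```

Call:
{"name": "step_arm", "arguments": {"series": [{"angular":[0,0,0],"delta_pos":[0.1,0,0],"jaw":0.1},{"angular":[0,0,0],"delta_pos":[0.1,0,0],"jaw":0.1},{"angular":[0,0,0],"delta_pos":[0.1,0,0],"jaw":0.1},{"angular":[0,0,0],"delta_pos":[0.1,0,2],"jaw":0.1},{"angular":[0,0,0],"delta_pos":[0.1,0,4],"jaw":0.1},{"angular":[0,0,0],"delta_pos":[0.1,0,5],"jaw":0.1},{"angular":[0,0,0],"delta_pos":[0.1,0,5.4],"jaw":0.1},{"angular":[0,0,0],"delta_pos":[0.1,0,5.6],"jaw":0.1},{"angular":[0,0,0],"delta_pos":[0.1,0,5.6],"jaw":0.1},{"angular":[0,0,0],"delta_pos":[0.1,0,5.6],"jaw":0.1}]}}

```text
time_s: 36.9
ee_pos: [0.4596, 0.3606, 0.1675]
orientation: [0.802, 0.597, 0.001, 0.0]
ft_force: [-0.9, 0.8, -3.4]
grip_width: 0.0278
grasp_force: 59.8
```

Call:
{"name": "step_arm", "arguments": {"series": [{"angular":[0,0,0],"delta_pos":[0,-0.2,0.4],"jaw":0.1},{"angular":[0,0,0],"delta_pos":[0,-0.2,0.7],"jaw":0.1},{"angular":[0,0,0],"delta_pos":[0,-0.2,0.85],"jaw":0.1},{"angular":[0,0,0],"delta_pos":[0,-0.2,0.95],"jaw":0.1},{"angular":[0,0,0],"delta_pos":[0,-0.2,1.0],"jaw":0.1},{"angular":[0,0,0],"delta_pos":[0,-0.2,1.0],"jaw":0.1},{"angular":[0,0,0],"delta_pos":[0,-0.2,1.0],"jaw":0.1},{"angular":[0,0,0],"delta_pos":[0,-0.2,1.0],"jaw":0.1},{"angular":[0,0,0],"delta_pos":[0,-0.2,1.0],"jaw":0.1},{"angular":[0,0,0],"delta_pos":[0,-0.2,1.0],"jaw":0.1}]}}

```text
time_s: 37.9
ee_pos: [0.4575, 0.361, 0.1585]
orientation: [0.802, 0.597, 0.001, 0.0]
ft_force: [-4.0, -2.4, 4.9]
grip_width: 0.0277
grasp_force: 60.8
```

Call:
{"name": "step_arm", "arguments": {"series": [{"angular":[0,0,0],"delta_pos":[0,0,0],"jaw":0.5},{"angular":[0,0,0],"delta_pos":[0,0,0],"jaw":1},{"angular":[0,0,0],"delta_pos":[0,0,0],"jaw":1},{"angular":[0,0,0],"delta_pos":[0,0,0],"jaw":1},{"angular":[0,0,0],"delta_pos":[0,0,0],"jaw":1},{"angular":[0,0,0],"delta_pos":[0,0,0],"jaw":1},{"angular":[0,0,0],"delta_pos":[0,0,-2],"jaw":1},{"angular":[0,0,0],"delta_pos":[0,0,-5],"jaw":1},{"angular":[0,0,0],"delta_pos":[0,0,-9],"jaw":1},{"angular":[0,0,0],"delta_pos":[0,0,-13],"jaw":1}]}}

```text
time_s: 38.9
ee_pos: [0.4567, 0.3606, 0.2871]
orientation: [0.802, 0.597, -0.001, -0.0]
ft_force: [0.8, 0.1, 0.8]
grip_width: 0.0858
grasp_force: 0.0
```

Call:
{"name": "step_arm", "arguments": {"series": [{"angular":[0,0,0],"delta_pos":[0,0,0],"jaw":1},{"angular":[0,0,0],"delta_pos":[0,0,0],"jaw":1},{"angular":[0,0,0],"delta_pos":[0,0,0],"jaw":1},{"angular":[0,0,0],"delta_pos":[0,0,0],"jaw":1},{"angular":[0,0,0],"delta_pos":[0,0,0],"jaw":1},{"angular":[0,0,0],"delta_pos":[0,0,0],"jaw":1},{"angular":[0,0,0],"delta_pos":[0,0,0],"jaw":1},{"angular":[0,0,0],"delta_pos":[0,0,0],"jaw":1},{"angular":[0,0,0],"delta_pos":[0,0,0],"jaw":1},{"angular":[0,0,0],"delta_pos":[0,0,0],"jaw":1}]}}

```text
time_s: 39.9
ee_pos: [0.4571, 0.3608, 0.2864]
orientation: [0.802, 0.597, 0.0, 0.0]
ft_force: [-0.5, -0.6, 0.3]
grip_width: 0.0854
grasp_force: 0.0
```

```bash
python3 -c "
from h import *
snap('wrist','w13.png')"
```

```text
(no output)
```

View pics/w13.png

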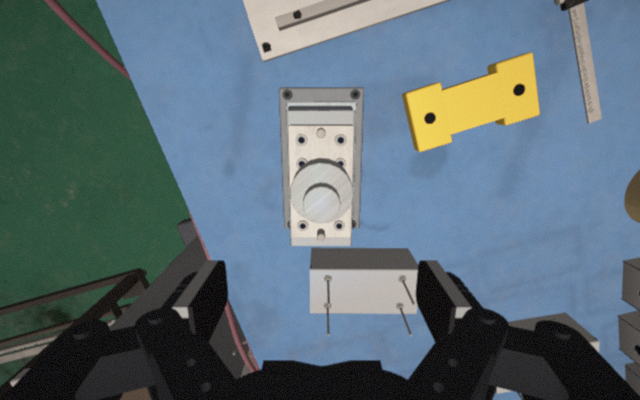

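The weight stands upright on the jig between the pins (centre about (321,190)), and the whole stack is aligned.

```bash
python3 -c "
from cell import manip
print(manip.job_done())"
```

```text
the job is handed in; nothing more can be done
None
```

The drilling stack (riser, plain box, jig, weight) is built on the pad, looks centred in the last wrist picture, and was handed in at about 40 s; the hand-in call gave no verdict.

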